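Unlock the safety cap of the tall jar

TASK

Two amber jars of metal-finishing salts stand in steel holders on the soldering bench, each locked by a push-and-turn safety cap. Unlock the tall, slim jar: push its cap down and, keeping it pressed, turn it anticlockwise (seen from above) well past the ratchet, about a fifth of a turn, then let go so that it springs back up and stays on the jar in the unlocked position. Do not force the cap round unpressed, and leave the low, wide jar locked.

Things in the scene. Friction and masses are not known exactly. Their poses are not given: they have to be found in the camera images.
- jar_tall_grip (a point): grip bar on the cap of the TALL amber jar (66 mm dia., fixed in a 98 mm steel flange). Cap: black ribbed disc, 60 mm dia.; upright bar across its top 52 mm long, 14 thick, 32 high. Point: mid-height of the bar, on the turning axis, 15 mm above the disc's flat top, 16 below the bar's top; 147 mm above the bench with the cap up. x along the bar, y across it, z up; moves with the cap
- jar_tall_cap (a joint): turn of the tall jar's cap (rad), anticlockwise from above positive. Starts locked at 0 to 0.12. Cap up: the ratchet stops it at about 0.25. Cap pressed: turns freely (0.04 N m) to an end stop at 1.40. Past 0.8 it is beyond the teeth: let go there, it springs up, unlocked; let go between 0.25 and 0.8 it stays caught down under the teeth
- jar_tall_seal (a joint): how far the tall jar's cap is pressed straight down (m): 0 when up, 0.008 at the bottom stop. The spring takes 5 N to start and 12 N at the bottom; the ratchet is cleared when it is pressed 4 mm or more
- jar_low_cap (a joint): turn of the cap of the LOW, wide jar (86 mm in diameter, the same cap and bar, 107 mm above the bench at the middle of its bar), which must stay locked (it does while below 0.3)

How it is judged:
By the outcome, as a careful person would: the job done as asked, in the order asked, and still so for the second after the job is handed in, with the robot touching nothing.
It also fails if it takes over 32 s, if anything falls off the work surface, if the arm or the gripper's body presses on something with over 40 N, if the wrist force passes 120 N, or if a joint passes its speed limit or range.

ROBOT

A 7-joint arm with a two-finger parallel gripper is mounted at the origin on a cart in front of the work surface, level with it; the furniture and walls round the work are solid. World frame = base frame: x ahead of the robot, y to its left, z up, the work surface at z = 0. Lengths are in m, angles in rad, forces in N, time in s.
With the tool pointing down it reaches from about 0.425 to 0.875 m from the base axis. Payload 4.7 kg.
Tool frame: the origin (TCP) lies at the very end of the fingers, on their centre line; the grasp point (between the pads) lies 19 mm behind it; z points along the fingers, y is the line along which they close (so a half turn about z gives the same grasp; the last joint's range is limited). The gripper opens to 87 mm and grips with 3 to 60 N. Pads are 19 mm wide; open, the fingers measure 117 mm over their backs; the gripper's body (75 mm by 190 mm) begins 51 mm behind the grasp point.
Start: joints at [-1.273, 0.321, -0.07, 1.45, 0.023, 1.371, -0.057], TCP at [0.182, 0.624, 0.223] pointing down, gripper open.
Joint ranges: [-2.86, 2.86], [-0.3, 2.09], [-1.38, 1.24], [0.06, 2.45], [-1.56, 4.7], [0.09, 2.05], [-2.69, 2.69]. Speed limits (rad/s): [2.57, 2.57, 3.14, 3.14, 3.14, 3.14, 3.14].

INTERFACE

Orientations are given as a rotation vector (axis times angle).
In Python, from bench import ctrl, get_image, job gives the robot as it stands.
- The arm moves only by the shell command python3 -m crank 'ROWS' [FORCE]. ROWS is JSON, a list that holds one entry, the list of rows, each a list of 5 numbers: the shift along the tool's x, y, z in mm, then the turn about the tool's z in rad, then the closure, from -1 (fully open) to 1 (shut), so that 0 is half open. A call has 1 to 10 rows; each row shifts and turns the commanded pose from where the row before left it, along the tool's axes as they then stand; what a row does not reach is not made up. A row lasts 1/12 s, in which the tool goes at most 41.7 mm and 7.16 degrees, less where a joint would pass 70% of its speed; a pose out of reach is approached as far as the arm can. A call with a gripper value outside its range is refused whole. The fingers move at their own pace and stop on an object; FORCE is the grip in N (left out, the last holds). Time passes only in rows, so rows that do not move let the fingers close. It gives the time, the measured TCP pose, the force, the opening and the grip force at its end, in the units of the state.
- ctrl.get_state(): the state, without advancing time (a new reading comes with each control period).
- get_image(name): name is "scene" or "top" or "wrist"; returns a dict with "pixels" (384x512x3 uint8, red, green, blue), "fx", "fy", "cx", "cy" (pixels), "T" (4x4, takes a point from camera to world coordinates); the wrist camera has in their place "T_tool_cam" (4x4, takes a point from camera to tool coordinates, whose origin is the TCP and whose axes are the flange's). Camera axes: x right, y down, z forward; pixel columns grow to the right and rows downward; lengths in m; the calibration is good to about 2 mm. A picture is of the moment at which its call begins: read the wrist's pose just before it. There is no depth.
- job.close_job(): hands the job in; it is judged then, once.
The state is a dict: "time": time; "joint_positions": joint angles; "qd": joint speeds; "joint_torque": joint torques, N m; "position": TCP position; "tool_rot": TCP orientation; "ft_force": force on the tool from outside, world axes, zero at the start; "torque": the same for the moment, N m; "grip_width": opening from 0.0 (shut) to 1.0 (fully open); "grip_force": force on a finger pad.
Only numpy, scipy, OpenCV 4.12 (cv2) and the standard library are available. Lean on these libraries where they do the work, as an engineer would, in place of code of your own. Each camera call takes 0.05 s, during which the arm holds its last target. There are 200 camera calls.

## Working session

There is one attempt and no reset: what is moved stays moved. The work goes in short steps, Python scripts to look and compute and a shell command to move; the robot and the scene stay as the last step left them, time stands still between calls to the robot, and variables do not carry over. Pictures are saved under pics/ and viewed, at most 10 in all, crops included, and the job is handed in when it is done.

```bash
mkdir -p pics; ls; python3 - <<'E'
from bench import ctrl,get_image
import cv2,numpy as np
s=ctrl.get_state();print(s)
for n in("scene","top"):
    r=get_image(n);cv2.imwrite(f"pics/{n}0.png",r["pixels"][...,::-1]);print(n,r["fx"],r["fy"],r["cx"],r["cy"],np.round(r["T"],4).tolist())
E
```

```text
pics
{'time': 0.0, 'joint_positions': array([-1.27291156,  0.32180997, -0.07007935,  1.45167892,  0.02262449,
        1.37077339, -0.05691277]), 'qd': array([-7.34233352e-04,  2.33766158e-03, -4.70435621e-04,  5.22724345e-04,
        3.61639682e-05, -6.34852236e-04, -6.04553490e-04]), 'joint_torque': array([-2.66162806e-04, -4.91307592e+01, -4.04493660e-01, -3.12510073e+01,
       -6.40203897e-02,  4.41829709e-02,  1.87916321e-04]), 'position': array([0.18190043, 0.62345918, 0.22146796]), 'tool_rot': array([-4.44225770e-01, -3.10988046e+00,  2.94877496e-03]), 'ft_force': array([0.17529931, 0.12154787, 0.10316779]), 'torque': array([0.00284063, 0.02880866, 0.0617775 ]), 'grip_force': 0.0, 'grip_width': 0.9972435258954352}
scene 395.48197474395454 395.48197474395454 251.69997186881173 191.56780988927224 [[0.7093, -0.4666, 0.5284, 0.0757], [-0.7048, -0.4833, 0.5193, -0.4433], [0.0131, -0.7407, -0.6717, 0.7642], [0.0, 0.0, 0.0, 1.0]]
top 463.92402026847526 463.92402026847526 256.44445707073356 197.98200743238033 [[-0.0428, -0.9764, 0.2117, 0.321], [-0.9991, 0.0413, -0.0112, 0.0392], [0.0022, -0.212, -0.9773, 1.0903], [0.0, 0.0, 0.0, 1.0]]
```

View pics/scene0.png

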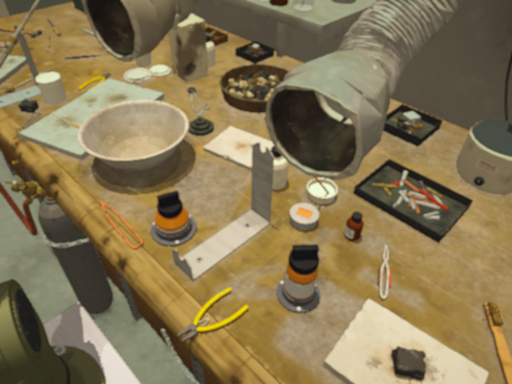

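View pics/top0.png

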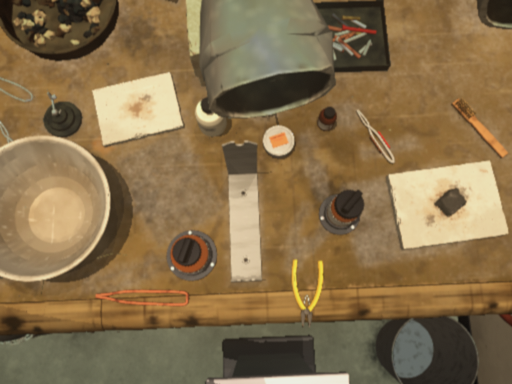

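The scene view shows the tall jar at about (302,265) and the low one at (172,215). In the top view they are at (347,207) and (189,252). There is a duct beyond them and an L-bracket between them.

```bash
python3 - <<'E'
import cv2,numpy as np
a=cv2.imread("pics/scene0.png")[230:315,265:340];b=cv2.imread("pics/top0.png")[170:245,310:385]
f=lambda i:cv2.resize(i,(400,int(i.shape[0]*400/i.shape[1])),interpolation=cv2.INTER_CUBIC)
a,b=f(a),f(b);c=np.zeros((max(len(a),len(b)),800,3),np.uint8);c[:len(a),:400]=a;c[:len(b),400:]=b
c=np.clip(c.astype(float)*1.8,0,255).astype(np.uint8);cv2.imwrite("pics/crop.png",c)
E
```

```text
(no output)
```

View pics/crop.png

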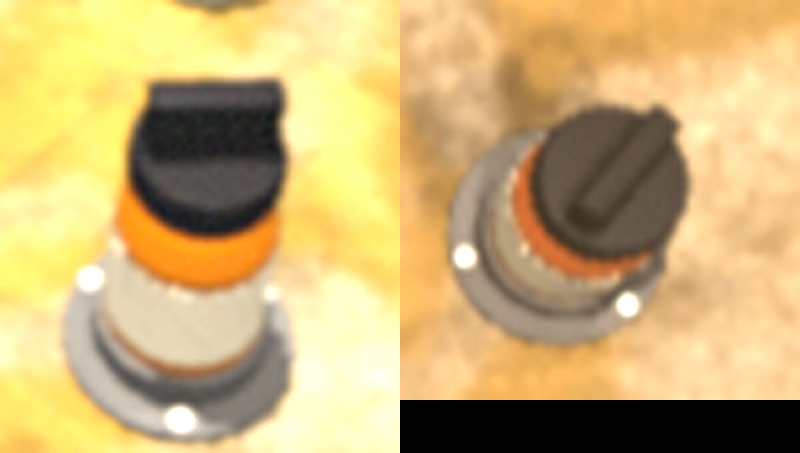

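The crop (scale 5.33) shows the bar's top face. In the scene view it runs from about (293,247.6) to (318,247.6), and in the top view from about (344.5,209.5) to (360,192.5).

```bash
cat > h.py <<'E'
import numpy as np
from bench import ctrl,get_image
from scipy.spatial.transform import Rotation as R
def pose():
    s=ctrl.get_state();T=np.eye(4);T[:3,:3]=R.from_rotvec(s["tool_rot"]).as_matrix();T[:3,3]=s["position"];return T,s
def ray(r,u,v,T=None):
    T=r["T"] if T is None else T
    d=T[:3,:3]@np.array([(u-r["cx"])/r["fx"],(v-r["cy"])/r["fy"],1]);return T[:3,3],d/np.linalg.norm(d)
def meet(rs):
    A=sum(np.eye(3)-np.outer(d,d) for o,d in rs);b=sum((np.eye(3)-np.outer(d,d))@o for o,d in rs)
    p=np.linalg.solve(A,b);return p,[float(np.linalg.norm(np.cross(p-o,d))) for o,d in rs]
def plane(o,d,z): return o+d*(z-o[2])/d[2]
E
python3 - <<'E'
from h import *
r=get_image("scene");t=get_image("top")
for a,b in(((305.5,247.8),(352.2,200.9)),((293.1,247.6),(344.4,209.6)),((318.1,247.6),(360,192.6))):
    print(meet([ray(r,*a),ray(t,*b)]))
a=plane(*ray(t,344.4,209.6),.163);b=plane(*ray(t,360,192.6),.163);print(a,b,(a+b)/2)
a=plane(*ray(r,293.1,247.6),.163);b=plane(*ray(r,318.1,247.6),.163);print(a,b,(a+b)/2)
T,s=pose();w=get_image("wrist");print(T.round(3),w["T_tool_cam"].round(3).tolist(),w["fx"])
E
```

```text
(array([ 0.50840932, -0.16748278,  0.16233242]), [0.0009377163908205545, 0.000937716390820626])
(array([ 0.49114743, -0.15010626,  0.16237012]), [0.001087331707158274, 0.001087331707158213])
(array([ 0.52508202, -0.18491621,  0.16382858]), [0.0013314539335640382, 0.0013314539335641902])
[ 0.49013647 -0.14929688  0.163     ] [ 0.52418111 -0.18423009  0.163     ] [ 0.50715879 -0.16676348  0.163     ]
[ 0.49175078 -0.15090019  0.163     ] [ 0.52700307 -0.18517312  0.163     ] [ 0.50937692 -0.16803666  0.163     ]
[[-0.96   0.28  -0.     0.182]
 [ 0.28   0.96  -0.001  0.624]
 [-0.    -0.001 -1.     0.222]
 [ 0.     0.     0.     1.   ]] [[-0.0, -0.962, -0.274, 0.075], [1.0, -0.0, -0.001, -0.001], [0.0, -0.274, 0.962, -0.161], [0.0, 0.0, 0.0, 1.0]] 325.9074984568223
```

```bash
python3 - <<'E'
from h import *
r=get_image("scene");t=get_image("top")
for n,a,b in(("duct lip bottom",(330,172),(265,116)),("duct mouth left",(270,100),(212,108)),("duct mouth right",(368,125),(335,78)),("bracket top",(262,147),(240,145)),("bowl L rim",(80,135),(40,140)),("bowl near",(135,166),(40,278))):
    p,e=meet([ray(r,*a),ray(t,*b)]);print(n,p.round(3),np.round(e,3))
for z in(.2,.3,.4):print(z,plane(*ray(t,265,116),z).round(3),plane(*ray(t,335,78),z).round(3),plane(*ray(t,108,205),z).round(3))
# where the first waypoints lie in tool axes
T,s=pose();R0=T[:3,:3]
for w in((.36,.42,.25),(.5,.2,.25),(.53,0,.25),(.5083,-.1673,.2)):print(w,((np.array(w)-T[:3,3])@R0*1000).round())
E
```

```text
duct lip bottom [ 0.74  -0.021  0.128] [0.033 0.033]
duct mouth left [0.665 0.096 0.316] [0.01 0.01]
duct mouth right [ 0.706 -0.127  0.334] [0.013 0.013]
bracket top [0.613 0.056 0.236] [0.001 0.001]
bowl L rim [0.495 0.442 0.23 ] [0.138 0.138]
bowl near [0.436 0.479 0.039] [0.061 0.061]
0.2 [0.684 0.004 0.2  ] [ 0.762 -0.145  0.2  ] [0.512 0.32  0.2  ]
0.3 [0.643 0.008 0.3  ] [ 0.713 -0.125  0.3  ] [0.491 0.288 0.3  ]
0.4 [0.603 0.012 0.4  ] [ 0.663 -0.104  0.4  ] [0.469 0.257 0.4  ]
(0.36, 0.42, 0.25) [-228. -146.  -28.]
(0.5, 0.2, 0.25) [-424. -318.  -28.]
(0.53, 0, 0.25) [-509. -502.  -27.]
(0.5083, -0.1673, 0.2) [-535. -668.   23.]
```

```bash
python3 -m crank '[[[-22,-23,-3,0,-1],[-22,-23,-3,0,-1],[-22,-23,-3,0,-1],[-22,-23,-3,0,-1],[-22,-23,-3,0,-1],[-22,-23,-3,0,-1],[-22,-23,-3,0,-1],[-22,-23,-3,0,-1],[-22,-23,-3,0,-1],[-22,-23,-3,0,-1]]]'
python3 - <<'E'
from h import *
T,s=pose();print(s["joint_positions"].round(2))
for w in((.46,.08,.25),(.5083,-.1673,.22)):print(((np.array(w)-T[:3,3])@T[:3,:3]*1000).round())
E
```

```text
time: 1.18
position: [0.3293, 0.3401, 0.2529]
tool_rot: [0.444, 3.11, 0.001]
ft_force: [0.0, 0.1, -0.3]
grip_width: 1.006
grip_force: 0.0
[-0.99 -0.07  0.12  1.83  0.01  1.39  0.42]
[-198. -213.    3.]
[-314. -437.   33.]
```

```bash
python3 -m crank '[[[-22,-18,0,0,-1],[-22,-18,0,0,-1],[-22,-19,0,0,-1],[-22,-19,0,0,-1],[-22,-19,0,0,-1],[-19,-23,0,0,-1],[-19,-23,0,0,-1],[-20,-24,0,0,-1],[-20,-24,0,0,-1],[-19,-24,0,0,-1]]]'
python3 - <<'E'
from h import *
T,s=pose();print(s["joint_positions"].round(2))
for w in((.5083,-.1673,.24),):print(((np.array(w)-T[:3,3])@T[:3,:3]*1000).round())
E
```

```text
time: 2.02
position: [0.469, 0.0795, 0.2528]
tool_rot: [0.444, 3.109, 0.001]
ft_force: [0.2, -0.9, 0.5]
grip_width: 1.0
grip_force: 0.0
[-0.72 -0.09  0.47  1.84  0.04  1.39  1.03]
[-107. -226.   13.]
```

```bash
python3 -m crank '[[[-12,-25,1,0,-1],[-12,-25,1,0,-1],[-12,-25,1,0,-1],[-12,-25,1,0,-1],[-12,-25,2,0,-1],[-12,-25,2,0,-1],[-12,-25,2,0,-1],[-12,-25,2,0,-1],[-11,-26,1,0,-1]]]'
python3 -m crank '[[[0,0,0,0.102,-1],[0,0,0,0.102,-1],[0,0,0,0.102,-1],[0,0,0,0.102,-1],[0,0,0,0.102,-1],[0,0,0,0,-1],[0,0,0,0,-1]]]'
python3 - <<'E'
from h import *
import cv2
T,s=pose();w=get_image("wrist");np.savez("w1.npz",T=T@w["T_tool_cam"],**{k:w[k] for k in("fx","fy","cx","cy")})
print(s["joint_positions"].round(2),np.degrees(np.arctan2(T[1,1],T[0,1])))
cv2.imwrite("pics/w1.png",w["pixels"][...,::-1])
print(((np.array([.5083,-.1673,.163])-T[:3,3])@T[:3,:3]*1000).round())
E
```

```text
time: 2.77
position: [0.5081, -0.1669, 0.2396]
tool_rot: [0.443, 3.11, 0.001]
ft_force: [1.2, 0.7, -0.7]
grip_width: 1.0
grip_force: 0.0
time: 3.35
position: [0.5079, -0.1658, 0.2396]
tool_rot: [1.21, 2.899, 0.0]
ft_force: [-0.6, -0.4, -0.5]
grip_width: 0.998
grip_force: 0.0
[-0.49  0.07  0.8   1.74 -0.05  1.36  1.1 ] 44.68857911232167
[-1. -1. 77.]
```

View pics/w1.png

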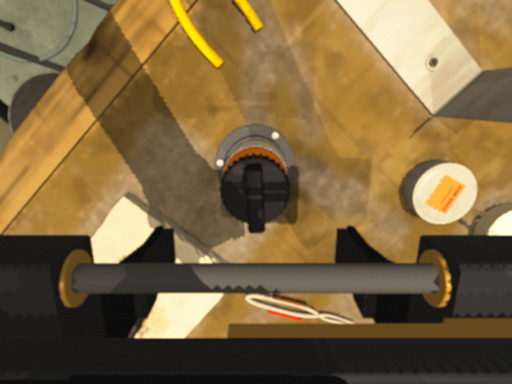

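The wrist view shows the cap at about (255,190). Its bar is nearly vertical in the image, running from about (254,165) to (256,230), between the fingers. I'll zoom in to refine this.

```bash
python3 - <<'E'
import cv2,numpy as np
b=cv2.imread("pics/w1.png")[140:240,205:305]
b=np.clip(cv2.resize(b,(600,600),interpolation=cv2.INTER_CUBIC).astype(float)*3,0,255).astype(np.uint8);cv2.imwrite("pics/w1c.png",b)
E
```

```text
(no output)
```

View pics/w1c.png

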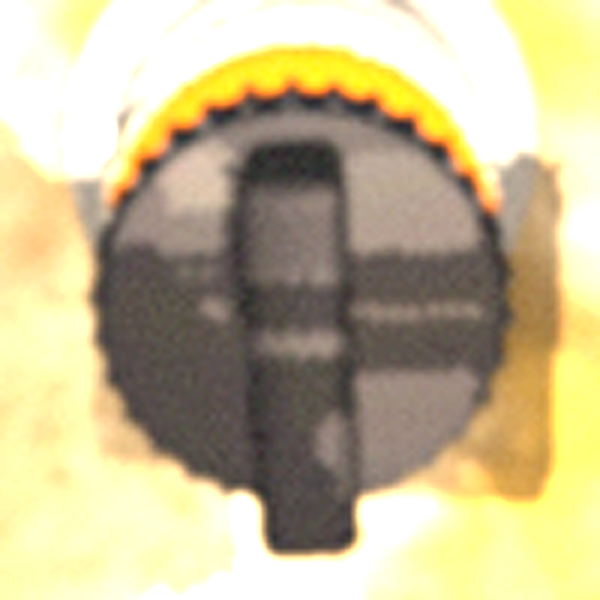

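The crop (scale 6) shows the bar's top face running from pixel (253.5,170.3) to (257,231.3). The disc centre is near (255.3,190).

```bash
python3 - <<'E'
from h import *
w=dict(np.load("w1.npz"));t=w["T"]
T,s=pose()
f=lambda u,v,z:plane(*ray(w,u,v,t),z)
a,b=f(253.5,170.3,.163),f(257,231.3,.163);m=(a+b)/2;d=f(255.3,190.,.132)
print(a,b,m,d,np.linalg.norm(a-b))
L=lambda p:((p-T[:3,3])@T[:3,:3]*1000).round(1)
print(L(m),L(d)); v=(T[:3,:3].T@(b-a));print("bar ang in tool",np.arctan2(v[1],v[0]))
E
```

```text
[ 0.48973389 -0.15004534  0.163     ] [ 0.52600806 -0.18290229  0.163     ] [ 0.50787097 -0.16647381  0.163     ] [ 0.5074142  -0.16593887  0.132     ] 0.048942770587529494
[-0.5 -0.6 76.6] [  0.2  -0.5 107.6]
bar ang in tool 3.086754874001961
```

```bash
python3 -m crank '[[[0,-0.5,20,-0.04,-1],[0,0,20,0,-1],[0,0,20,0,-1],[0,0,20,0,-1],[0,0,15,0,-1],[0,0,8,0,-1],[0,0,0,0,0.4],[0,0,0,0,0.4],[0,0,0,0,0.4],[0,0,0,0,0.4]]]' 15
python3 -m crank '[[[0,0,0,0,1],[0,0,0,0,1],[0,0,0,0,1],[0,0,0,0,1],[0,0,0,0,1],[0,0,0,0,1]]]' 15
```

```text
time: 4.23
position: [0.5084, -0.1664, 0.1378]
tool_rot: [1.155, 2.919, 0.001]
ft_force: [0.5, -0.7, -0.1]
grip_width: 0.783
grip_force: 0.0
time: 4.73
position: [0.5076, -0.1662, 0.1366]
tool_rot: [1.156, 2.921, 0.0]
ft_force: [0.1, 0.6, 0.3]
grip_width: 0.325
grip_force: 0.0
```

```bash
python3 -m crank '[[[0,0,0,0,1],[0,0,0,0,1],[0,0,0,0,1],[0,0,0,0,1],[0,0,0,0,1],[0,0,0,0,1]]]' 15
```

```text
time: 5.23
position: [0.5078, -0.1659, 0.1366]
tool_rot: [1.156, 2.921, 0.001]
ft_force: [0.8, 1.4, -0.8]
grip_width: 0.156
grip_force: 15.0
```

Gripped at a 14 mm opening with no side load. Next I press down.

```bash
python3 -m crank '[[[0,0,2,0,1],[0,0,2,0,1],[0,0,2,0,1],[0,0,1,0,1],[0,0,1,0,1],[0,0,0,0,1]]]' 15
```

```text
time: 5.73
position: [0.508, -0.166, 0.1296]
tool_rot: [1.156, 2.921, 0.002]
ft_force: [-1.4, 3.2, 9.4]
grip_width: 0.159
grip_force: 15.0
```

```bash
python3 -m crank '[[[0,0,1,0,1],[0,0,1,0,1],[0,0,1,0,1],[0,0,0,0,1]]]' 25
```

```text
time: 6.07
position: [0.5081, -0.166, 0.1283]
tool_rot: [1.156, 2.921, 0.003]
ft_force: [-5.5, 3.8, 20.9]
grip_width: 0.161
grip_force: 25.0
```

```bash
python3 -m crank '[[[0,0,1,0,1],[0,0,1,0,1],[0,0,0,0,1],[0,0,0,0,1]]]' 25
```

```text
time: 6.4
position: [0.5086, -0.1663, 0.128]
tool_rot: [1.156, 2.92, 0.005]
ft_force: [-8.2, 4.4, 30.3]
grip_width: 0.159
grip_force: 25.0
```

The cap is at its bottom stop: 8.6 mm of travel, and the force is rising steeply. I'll ease off slightly and turn anticlockwise, which is negative about tool z.

```bash
python3 -m crank '[[[0,0,-1,0,1],[0,0,0,-0.1,1],[0,0,0,-0.1,1],[0,0,0,-0.1,1],[0,0,0,-0.1,1],[0,0,0,-0.1,1],[0,0,0,0,1]]]' 25; python3 -c "
from h import *
T,s=pose();print(s['joint_positions'].round(2),s['torque'].round(2),np.degrees(np.arctan2(T[1,1],T[0,1])))"
```

```text
time: 6.98
position: [0.5084, -0.1664, 0.128]
tool_rot: [0.391, 3.115, 0.003]
ft_force: [-7.3, 4.5, 24.1]
grip_width: 0.158
grip_force: 25.0
[-0.4   0.17  0.73  1.88 -0.13  1.14  1.7 ] [0.83 1.64 0.07] 75.69008352431433
```

```bash
python3 -m crank '[[[0,0,0,-0.1,1],[0,0,0,-0.1,1],[0,0,0,-0.1,1],[0,0,0,-0.1,1],[0,0,0,-0.1,1],[0,0,0,-0.1,1],[0,0,0,-0.08,1],[0,0,0,0,1],[0,0,0,0,1]]]' 25; python3 -c "
from h import *
T,s=pose();print(s['joint_positions'].round(2),s['torque'].round(2),np.degrees(np.arctan2(T[1,1],T[0,1])))"
```

```text
time: 7.73
position: [0.5083, -0.1667, 0.128]
tool_rot: [-0.664, 3.068, 0.001]
ft_force: [-6.9, 3.1, 21.9]
grip_width: 0.156
grip_force: 25.0
[-0.33  0.16  0.66  1.88 -0.11  1.14  2.36] [0.87 1.63 0.09] 114.40841548678189
```

It turned 1.18 rad freely. Now I let the cap rise with the grip, then open the fingers and lift.

```bash
python3 -m crank '[[[0,0,-2,0,1],[0,0,-2,0,1],[0,0,-2,0,1],[0,0,-2,0,1],[0,0,-2,0,1],[0,0,-1,0,1],[0,0,0,0,1],[0,0,0,0,1]]]' 25
python3 -m crank '[[[0,0,0,0,-1],[0,0,0,0,-1],[0,0,0,0,-1],[0,0,0,0,-1],[0,0,0,0,-1],[0,0,0,0,-1],[0,0,0,0,-1],[0,0,0,0,-1]]]'
```

```text
time: 8.4
position: [0.5081, -0.1665, 0.1358]
tool_rot: [-0.664, 3.069, -0.001]
ft_force: [0.9, 0.4, 3.7]
grip_width: 0.157
grip_force: 25.0
time: 9.07
position: [0.5075, -0.1662, 0.1355]
tool_rot: [-0.664, 3.071, 0.0]
ft_force: [-0.6, 0.3, -0.6]
grip_width: 0.678
grip_force: 0.0
```

```bash
python3 -m crank '[[[0,0,-3,0,-1],[0,0,-8,0,-1],[0,0,-15,0,-1],[0,0,-20,0,-1],[0,0,-20,0,-1],[0,0,-20,0,-1],[0,0,-19,0,-1],[0,0,0,0,-1],[0,0,0,0,-1]]]'
python3 - <<'E'
from h import *
import cv2
T,s=pose();w=get_image("wrist");t=get_image("top");c=get_image("scene")
f=lambda i,y,x,n:cv2.resize(i["pixels"][y:y+n,x:x+n,::-1],(400,400),interpolation=cv2.INTER_CUBIC)
cv2.imwrite("pics/end.png",np.clip(np.hstack([f(w,140,205,100),f(c,230,265,80)]).astype(float)*2,0,255).astype(np.uint8))
np.savez("w2.npz",T=T@w["T_tool_cam"],**{k:w[k] for k in("fx","fy","cx","cy")})
E
```

```text
time: 9.82
position: [0.5083, -0.1665, 0.2421]
tool_rot: [-0.664, 3.068, -0.001]
ft_force: [0.2, -0.4, -0.2]
grip_width: 0.998
grip_force: 0.0
```

View pics/end.png

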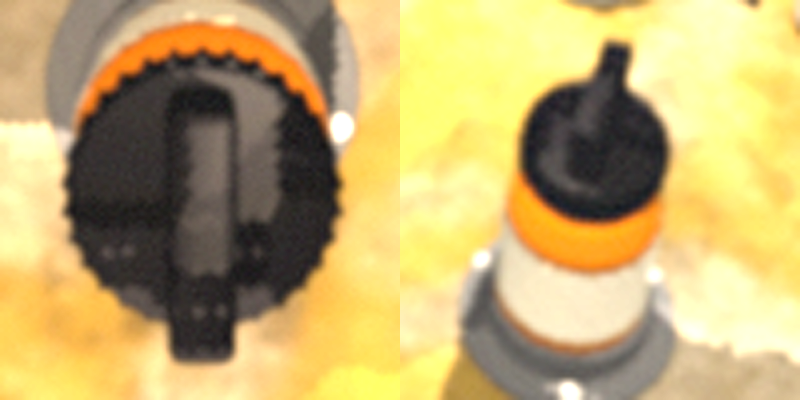

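The left crop shows the bar still aligned with the tool, from wrist pixel (256.7,170) to (255.5,229.5). In the scene view the bar has turned, and its far top end is near (308.5,239). I'll check its height to confirm that the cap sprang up.

```bash
python3 - <<'E'
from h import *
w=dict(np.load("w2.npz"));r=get_image("scene")
a,b=(plane(*ray(w,u,v,w["T"]),.163) for u,v in((256.7,170),(255.5,229.5)))
print(np.degrees(np.arctan2(*(b-a)[1::-1])),np.linalg.norm(a-b))
print([meet([ray(w,*q,w["T"]),ray(r,308.5,239.2)]) for q in((256.7,170),(255.5,229.5))])
E
```

```text
23.358972411864517 0.0481039043691117
[(array([ 0.47504937, -0.18714122,  0.23235786]), [0.004916485088679753, 0.004916485088679695]), (array([ 0.52990478, -0.15804989,  0.16323717]), [0.00042618048418103534, 0.00042618048418088355])]
```

```bash
python3 -c "
from bench import job
print(job.close_job())"
```

```text
the job is handed in; nothing more can be done
None
```

I unlocked the tall jar: its cap was pressed to the bottom, turned about 1.17 rad anticlockwise and let go. The cameras show it sprung back up on the jar (bar top at 163 mm); I never touched the low jar, and I handed the job in at about 10 s.

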